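Seat a labeller roller in V saddles and clamp it endwise

ROBOT

A 6-joint arm with a two-finger parallel gripper is mounted at the origin on a cart in front of the work surface, level with it; the furniture and walls round the work are solid. World frame = base frame: x ahead of the robot, y to its left, z up, the work surface at z = 0. Lengths are in mm, angles in degrees, forces in N, time in s.
With the tool pointing down it reaches from about 350 to 850 mm from the base axis. Payload 8.1 kg.
Tool frame: the origin (TCP) lies midway between the tips of the shut fingers; the grasp point (between the pads) lies 19 mm behind it; z points along the fingers, y is the line along which they close (so a half turn about z gives the same grasp; the last joint's range is limited). The gripper opens to 85 mm and grips with 20 to 120 N. Pads are 22 mm wide; open, the fingers measure 114 mm over their backs; the gripper's body (76 mm by 85 mm) begins 54 mm behind the grasp point. The pads swing forward as they close: fully open they stand 13 mm farther back than shut.
Start: joints at [62.716, 7.471, 85.268, -0, 87.261, -4.893], TCP at [228.536, 554.776, 231.292] pointing down, gripper open.
Joint ranges: [-169.43, 169.43], [-51.17, 129.36], [1.28, 143.12], [-76.62, 256.62], [0, 156.53], [-152.29, 152.29]. Speed limits (degrees/s): [136.94, 136.94, 159.86, 180, 180, 180].

INTERFACE

Orientations are given as [roll, pitch, yaw] about the fixed x, y, z axes, in that order (R = Rz(yaw) Ry(pitch) Rx(roll)).
In Python, from bench import r gives the robot as it stands. The module is installed in compiled form; this text tells all that it offers.
- The arm moves only by the tool jog_arm, never from a script. Its argument "rows" is a list of rows, each a list of 2 entries, a list of its own where there are three numbers: the shift along the tool's x, y, z in mm, then the turn, a rotation vector about the tool's x, y, z in rad. A call has 1 to 10 rows; each row is the pose to reach, as a shift and turn from the pose commanded when the call began, along the tool's axes at that moment; what a row does not reach only later rows make up. A row lasts 1/10 s, in which the tool goes at most 50 mm and 8.59 degrees, less where a joint would pass 70% of its speed; a pose out of reach is approached as far as the arm can. A call with a gripper value outside its range is refused whole. "grip" is the finger opening in mm, from 0 to 85.4, set as the call begins (left out, the last holds). The fingers move at their own pace and stop on an object; "force" is the grip in N (left out, the last holds). Time passes only in rows, so rows that repeat a pose let the fingers close. It gives the time, the measured TCP pose, the force, the opening and the grip force at its end, in the units of the state.
- r.sense(): the state, without advancing time (a new reading comes with each control period).
- r.snapshot(name): name is "scene" or "top"; returns (picture, depth): 384x512x3 uint8, blue, green, red; 384x512 float32, mm along the optical axis (not along the pixel's ray), 0 where there is no reading.
- r.camera_params(name): a dict with "fx", "fy", "cx", "cy" (pixels), "pose" (4x4, takes a point from camera to world coordinates). Camera axes: x right, y down, z forward; pixel columns grow to the right and rows downward; lengths in mm; the calibration is good to about 2 mm. A picture is of the moment at which its call begins. camera_params takes no time and is no camera call.
- r.hand_in(): hands the job in; it is judged then, once.
The state is a dict: "time": time; "joint_pos": joint angles; "qd": joint speeds; "joint_efforts": joint torques, N m; "tool_pos": TCP position; "tcp_rot": TCP orientation; "ft_force": force on the tool from outside, world axes, zero at the start; "wrist_torque": the same for the moment, N m; "finger_gap": finger opening in mm; "grip_force": force on a finger pad.
Only numpy, scipy, OpenCV 4.12 (cv2) and the standard library are available. Lean on these libraries where they do the work, as an engineer would, in place of code of your own. Each camera call takes 0.05 s, during which the arm holds its last target. There are 200 camera calls.

TASK

Lift the blue roller out of its wooden cradle, lower it gently into the two V saddles of the grey fixture and, still holding it, press it home with a light push of about 15 N. Let go of it, then push the red sliding tail along against the roller's end until the roller is driven up against the end stop and is pinched there with about 15 N, and leave it clamped. Never load the roller with more than 30 N, do not drop it, and leave the things around alone.

Things in the scene. Friction and masses are not known exactly. Their poses are not given: they have to be found in the camera images.
- roller_center (a point): Centre of the loose roller, x along its axis: blue hard sleeve 36 mm in diameter, 150 mm long, plus a steel journal 12 mm in diameter, 10 mm long at each end (170 mm overall), 0.25 to 0.46 kg. It starts lying level in a cradle, its centre 34 mm above the table.
- cradle: Fixed wooden cradle, origin on the table under its middle. It carries the roller on two 14 mm wide, 21 mm high supports 46 mm either side of its middle; between them the roller is free to grasp from above (only a strip 14 mm wide, 8 mm high beneath it).
- fixture: Fixed grey fixture; origin on the table midway between its two steel V saddles, x along the V from the red tail (-x) to the end stop (+x), z up. Base plate 308x90 mm, 12 mm thick. Saddles 16 mm thick, 68 mm wide, 58 mm high, at x = -38 and +38 mm (60 mm free between them for the fingers).
- seat (a point): Where the roller's centre may be lowered: on the axis of a seated roller, midway between the saddles, 62 mm above the table; x as the fixture's. A roller centred here clears tail and stop; either end may lead. The steel end stop with its brass button is set differently every time, its face 93 to 117 mm from here along +x: feel for it.
- tail (a joint): Position of the red sliding tail along the fixture's +x, in m: 0 is fully back, 0.065 its end of travel. It starts between 0 and 0.008. It slides with about 4 N of friction (and 25 N per m/s of drag) and stays where it is left; a push on it beyond that goes into the roller.
- tail_pad (a point): Centre of the front face of the tail's round rubber pad (26 mm diameter), 62 mm above the table on the roller's axis; moves with the tail. x is the fixture's x.
- tail_back (a point): Point on the tail's flat rear face to push on, 70 mm above the table, 38 mm behind the pad face; this face is 36 mm wide, 32 to 84 mm above the table. Over it stands a paddle 12 mm thick, 40 mm wide, centred 25 mm behind the pad face, up to 115 mm above the table. Nothing stands behind the tail. x is the fixture's x.
- dropper: Bystander: small white dropper bottle with black top, 21 mm wide, 66 mm tall; origin at the centre of its underside. Leave alone.
- pen: Bystander: white and blue felt marker lying down, 140 mm long; origin at the centre of its underside. Leave alone.
- pad_scraper: Bystander: flat beige scraper, 56x115x9 mm; origin at the centre of its underside. Leave alone.
- cap: Bystander: loose gold screw cap, 47 mm wide, 19 mm tall; origin at the centre of its underside. Leave alone.
There are look-alikes about, which are no part of the job. Of the things that look like the part that bears roller_center, the larger one is meant.

How it is judged:
By the outcome, as a careful person would: the job done as asked, in the order asked, and still so for the second after the job is handed in, with the robot touching nothing.
It also fails if it takes over 72 s, if anything falls off the work surface, if the arm or the gripper's body presses on something with over 40 N, if the wrist force passes 120 N, or if a joint passes its speed limit or range.

## Working session

There is one attempt and no reset: what is moved stays moved. The work goes in short steps, Python scripts to look and compute and a tool call to move; the robot and the scene stay as the last step left them, time stands still between calls to the robot, and variables do not carry over. Pictures are saved under pics/ and viewed, at most 10 in all, crops included, and the job is handed in when it is done.

Besides the shell and the picture viewer there is one more tool, called after ">>>" in YAML: its name, and indented under it one key for each argument. jog_arm: Moves the arm, as the interface text tells. Its arguments: {"type":"object","properties":{"rows":{"type":"array"},"grip":{"type":"number"},"force":{"type":"number"}},"required":["rows"]}

```bash
mkdir -p pics
cat > h.py <<'E'
import numpy as np, cv2
from bench import r
def snap(n):
    p,d=r.snapshot(n); c=r.camera_params(n); return p,d,c
def cloud(d,c):
    v,u=np.mgrid[:d.shape[0],:d.shape[1]]
    P=np.stack([(u-c['cx'])/c['fx']*d,(v-c['cy'])/c['fy']*d,d],-1)
    M=np.array(c['pose']); W=P@M[:3,:3].T+M[:3,3]; W[d<=0]=np.nan; return W
E
python3 - <<'E'
from h import *
for n in("scene","top"):
    p,d,c=snap(n); cv2.imwrite(f"pics/{n}0.png",p); np.savez(f"{n}0.npz",p=p,d=d)
    print(n,c)
print(r.sense())
E
```

```text
scene {'fx': 445.0057201520238, 'fy': 445.0057201520238, 'cx': 256.1960272718301, 'cy': 191.47267430896267, 'pose': array([[ 6.77510509e-01, -3.19349436e-01,  6.62567316e-01,
        -1.45267623e+02],
       [-7.35265448e-01, -2.70692204e-01,  6.21377866e-01,
        -4.08323737e+02],
       [-1.90848637e-02, -9.08152888e-01, -4.18203418e-01,
         4.91130046e+02],
       [ 0.00000000e+00,  0.00000000e+00,  0.00000000e+00,
         1.00000000e+00]])}
top {'fx': 474.81535700187766, 'fy': 474.81535700187766, 'cx': 259.535826392586, 'cy': 186.6175889528182, 'pose': array([[ 1.37473460e-02, -9.85583853e-01,  1.68628228e-01,
         2.69941973e+02],
       [-9.99676005e-01, -9.93432305e-03,  2.34348872e-02,
         1.48550988e+02],
       [-2.14218391e-02, -1.68895761e-01, -9.85401099e-01,
         1.27103992e+03],
       [ 0.00000000e+00,  0.00000000e+00,  0.00000000e+00,
         1.00000000e+00]])}
{'time': 0.1, 'joint_pos': array([ 6.27172620e+01,  7.51222755e+00,  8.53233621e+01,  1.08289807e-03,
        8.72634167e+01, -4.89284556e+00]), 'qd': array([-0.07522922, -0.0879324 , -0.20877336, -0.09286224, -0.00460909,
       -0.05104089]), 'joint_efforts': array([ 1.86672929e-03, -5.70957863e+01, -5.01938510e+01, -2.18612136e-04,
        8.34134786e-03,  3.10265273e-05]), 'tool_pos': array([228.28106028, 554.32588881, 230.33118111]), 'tcp_rot': array([-1.79901447e+02, -9.52212323e-03,  1.57610047e+02]), 'ft_force': array([ 0.0034384 ,  0.91064803, -0.33161009]), 'wrist_torque': array([-0.03596644,  0.01014744, -0.02077968]), 'grip_force': 0.0, 'finger_gap': 85.48424346666678}
```

View pics/scene0.png

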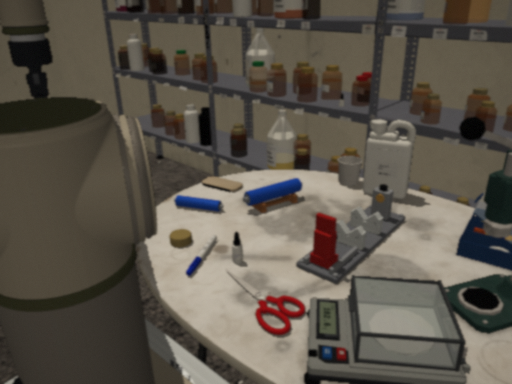

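View pics/top0.png

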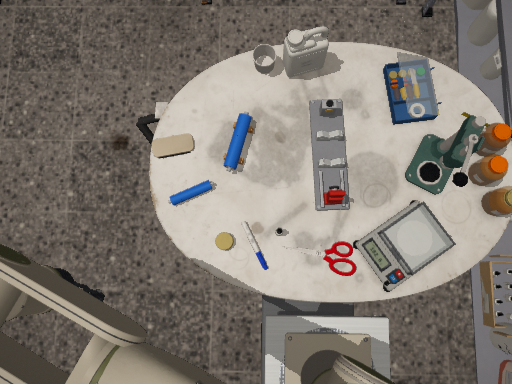

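The scene view shows the roller in its cradle at about (273,191), with the smaller look-alike at (199,203). The fixture has its red tail at (325,240) and its stop at (381,200). In the top view the roller is at (238,142) and the look-alike at (192,192). The fixture runs from the tail at (333,195) to the stop at (328,103), with saddles at (332,163) and (330,134).

```bash
cat > m.py <<'E'
from h import *
def comp(m,seed):
    n,l=cv2.connectedComponents(m.astype(np.uint8)); 
    ys,xs=np.nonzero(l); k=np.argmin((xs-seed[0])**2+(ys-seed[1])**2); return l==l[ys[k],xs[k]]
def ray(c,uv,z):
    M=np.array(c['pose']); dr=M[:3,:3]@np.array([(uv[0]-c['cx'])/c['fx'],(uv[1]-c['cy'])/c['fy'],1]); o=M[:3,3]
    return o+dr*(z-o[2])/dr[2]
E
python3 - <<'E'
from m import *
seeds={"top":dict(b=(238,142),r=(333,195)),"scene":dict(b=(273,191),r=(325,240))}
for n in seeds:
    f=np.load(n+"0.npz"); p,d=f['p'],f['d']; c=r.camera_params(n); W=cloud(d,c)
    h=cv2.cvtColor(p,cv2.COLOR_BGR2HSV); H,S,V=[h[...,i].astype(int) for i in range(3)]
    b=comp((abs(H-110)<14)&(S>130)&(V>40),seeds[n]['b'])
    rc,sz,a=cv2.minAreaRect(np.argwhere(b)[:,::-1].astype(np.float32))
    P=W[b]; P=P[~np.isnan(P[:,0])]; 
    xy=P[:,:2]; m=np.median(xy,0); _,_,vt=np.linalg.svd(xy-xy.mean(0)); ax=vt[0]; t=(xy-m)@ax
    print(n,'blue rect',rc,sz,a,'ray z=40',ray(c,rc,40),'cloud mean',P.mean(0),'ax deg',np.degrees(np.arctan2(ax[1],ax[0])),'mid',m+ax*(np.percentile(t,.5)+np.percentile(t,99.5))/2,'len',np.ptp(t),'zmax',np.percentile(P[:,2],[50,90,99]))
    red=comp(((H<8)|(H>172))&(S>140),seeds[n]['r']); P=W[red];P=P[~np.isnan(P[:,0])]
    print(' red z',np.percentile(P[:,2],[1,50,99])); T=P[P[:,2]>108]; print(' red top',len(T),T.mean(0) if len(T) else 0, T.min(0),T.max(0))
    # table
    print(' table z', np.nanmedian(W[(abs(W[...,2])<15)&(S<60)][:,2]))
    x,y,z=[W[...,i] for i in range(3)]
    box=(x>300)&(x<680)&(y>-90)&(y<60)
    pl=comp(box&(z>7)&(z<130),(330,150) if n=="top" else (355,240))
    print(' fix', cv2.minAreaRect(W[pl][:,:2].astype(np.float32)))
    sd=box&(z>35)&(z<66)&~red
    k,l,st,ce=cv2.connectedComponentsWithStats(sd.astype(np.uint8))
    for i in range(1,k):
        if st[i,4]>8: Q=W[l==i]; print('  s',st[i],Q.mean(0).round(1),Q.min(0).round(),Q.max(0).round())
f=np.load("top0.npz")['p'][85:225,215:365]
cv2.imwrite("pics/c.png",cv2.resize(f,None,fx=4,fy=4,interpolation=cv2.INTER_CUBIC))
E
```

```text
top blue rect (237.41180419921875, 140.74652099609375) (12.919102668762207, 55.58853530883789) 17.19854164123535 ray z=40 [604.63696898 238.80377349  40.        ] cloud mean [602.80582254 238.19477497  48.49686493] ax deg 164.58325706974495 mid [603.92092635 238.22621682] len 150.01836788788876 zmax [49.06836119 53.82853788 56.55640636]
 red z [ 27.77646019  83.49919039 118.22524659]
 red top 74 [454.13383153 -13.05563195 114.39281948] [448.67564495 -31.78397784 108.2674531 ] [459.27702597   4.65122219 120.39308515]
 table z 0.5824885466558953
 fix ((553.0003662109375, -9.464229583740234), (256.9306945800781, 90.35165405273438), 3.1537904739379883)
  s [316 130  27   9 179] [622.9  -4.9  48.3] [614. -39.  35.] [634.  29.  66.]
  s [318 158  27   9 180] [547.3  -8.5  48.4] [539. -44.  35.] [558.  24.  62.]
  s [358 241   6  10  24] [330.3 -84.7  37. ] [319. -90.  35.] [342. -77.  40.]
scene blue rect (274.1939392089844, 191.0154571533203) (13.429413795471191, 54.016822814941406) 74.57783508300781 ray z=40 [599.66583533 230.44507425  40.        ] cloud mean [596.9205536  229.43100944  41.83355537] ax deg 164.4642248111519 mid [600.92987794 228.23180617] len 145.9215694001989 zmax [43.20907346 51.23390206 52.81460265]
 red z [ 16.58182987  65.03589292 115.13469426]
 red top 105 [453.0425643  -16.61695012 112.54215728] [447.83998832 -34.42720184 108.0431504 ] [459.37408244   2.90180465 116.28048868]
 table z 0.3212092384242169
 fix ((553.4161987304688, -10.18197250366211), (255.01947021484375, 90.20140075683594), 2.9340100288391113)
  s [351 206  32  20 285] [621.9  -8.4  45.3] [615. -41.  35.] [636.  28.  58.]
  s [336 219  31  21 297] [546.4 -15.6  45.6] [538. -45.  35.] [559.  17.  58.]
  s [335 240   2  14  15] [466.5 -31.9  52.4] [464. -33.  35.] [470. -30.  65.]
  s [317 298   3   5  10] [334.7 -87.4  36.9] [330. -90.  35.] [341. -84.  38.]
```

View pics/c.png

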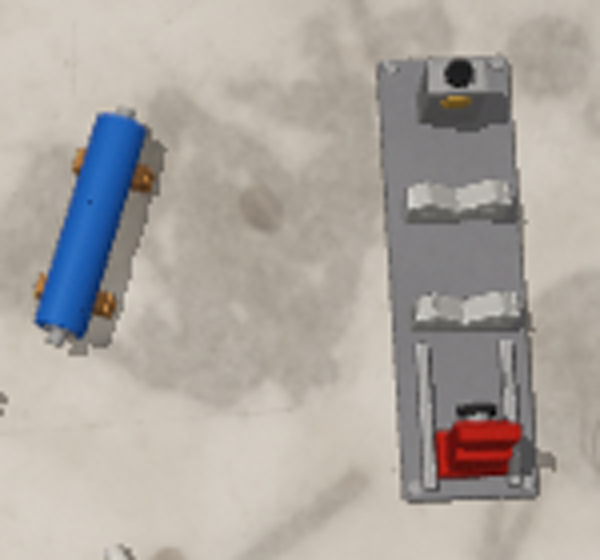

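The enlarged view shows the V notches at about (462,200) and (467,308), the stop at (460,90) and the tail at (480,448). The fixture x axis therefore points along world +x, at a yaw of about 3°.

```bash
cat >> m.py <<'E'
from scipy.spatial.transform import Rotation as Ro
def go(cur,tgt):
    """cur,tgt = (pos, yaw) tool-down; prints shift & rotvec in tool frame"""
    R=Ro.from_euler('xyz',[180,0,cur[1]],degrees=True); 
    dy=(tgt[1]-cur[1]+180)%360-180
    print('shift',R.inv().apply(np.array(tgt[0],float)-cur[0]).round(1),'rot z',round(-np.radians(dy),4))
E
python3 - <<'E'
from m import *
seeds={"top":(238,142),"scene":(273,191)}
for n in seeds:
    f=np.load(n+"0.npz"); p,d=f['p'],f['d']; c=r.camera_params(n); W=cloud(d,c)
    h=cv2.cvtColor(p,cv2.COLOR_BGR2HSV); H,S,V=[h[...,i].astype(int) for i in range(3)]
    b=comp((abs(H-110)<14)&(S>130)&(V>40),seeds[n])
    rc,sz,a=cv2.minAreaRect(np.argwhere(b)[:,::-1].astype(np.float32))
    bp=cv2.boxPoints((rc,sz,a)); e=sorted([(np.linalg.norm(bp[i]-bp[(i+1)%4]),i) for i in range(4)])[:2]
    E_=[ray(c,(bp[i]+bp[(i+1)%4])/2,34) for _,i in e]; v=E_[1]-E_[0]
    print(n,'ctr z34',ray(c,rc,34),'len',np.hypot(*v[:2]),'ang',np.degrees(np.arctan2(v[1],v[0])))
    x,y,z=[W[...,i] for i in range(3)]
    box=(x>300)&(x<790)&(y>-90)&(y<60)
    for nm,lo,hi in(("plate",8,16),("all",8,130)):
        pl=comp(box&(z>lo)&(z<hi),(320,120) if n=="top" else (355,240))
        print(nm,cv2.minAreaRect(W[pl][:,:2].astype(np.float32)))
    u=np.array([np.cos(np.radians(3)),np.sin(np.radians(3))])
    s=(x-586)*u[0]+(y+8)*u[1]; q=-(x-586)*u[1]+(y+8)*u[0]
    for nm,mk in(("sad+",(abs(s-38)<20)&(z>50)&(z<66)),("sad-",(abs(s+38)<20)&(z>50)&(z<66)),("stop",(s>70)&(s<190)&(abs(q)<45)&(z>25)),("tail",(s<-70)&(s>-200)&(abs(q)<45)&(z>100))):
        mk=mk&(abs(q)<45); print(nm,mk.sum(),'s',np.percentile(s[mk],[2,50,98]).round(1),'q',np.percentile(q[mk],[2,50,98]).round(1),'z',np.percentile(z[mk],[2,50,98]).round(1))
go(((228.5,554.8,231.3),157.6),((606,239,130),164.5))
E
```

```text
top ctr z34 [606.26824831 239.24365908  34.        ] len 153.38581680825806 ang 164.4561990129518
plate ((579.8824462890625, -8.258747100830078), (307.0277099609375, 91.31973266601562), 2.8680827617645264)
all ((579.8824462890625, -8.258747100830078), (307.0277099609375, 91.31973266601562), 2.8680827617645264)
sad+ 79 s [29.6 38.1 46.2] q [-29.   12.1  30.5] z [50.6 53.6 60.8]
sad- 74 s [-46.  -38.7 -30.2] q [-29.2  14.2  32.4] z [50.5 54.8 60.7]
stop 236 s [ 97.3 103.1 120.4] q [-18.3   3.4  20.5] z [27.5 75.2 92. ]
tail 83 s [-137.1 -132.3 -126.5] q [-17.9   0.7  19.4] z [103.3 113.9 118.4]
scene ctr z34 [609.57340143 238.94065751  34.        ] len 153.07620023054236 ang 163.82630090042903
plate ((516.1170654296875, -8.690818786621094), (57.912845611572266, 40.27229690551758), 1.589328408241272)
all ((580.3822631835938, -8.790454864501953), (309.0086669921875, 90.19820404052734), 2.924232244491577)
sad+ 71 s [30.9 37.  48. ] q [-29.3 -15.4  26.4] z [50.1 53.5 57.6]
sad- 81 s [-46.1 -38.4 -28.4] q [-29.1 -15.9  24. ] z [50.2 53.6 57.6]
stop 535 s [ 97.8 102.2 120.5] q [-20.2  -4.6  17.9] z [26.6 58.3 88.1]
tail 207 s [-137.4 -134.4 -125.6] q [-19.6  -2.7  17.4] z [100.5 110.  115.6]
shift [-469.4 -148.1  101.3] rot z -0.1204
```

>>> jog_arm:
  rows:
    - [[-40, -12, 10], [0, 0, -0.02]]
    - [[-90, -28, 25], [0, 0, -0.05]]
    - [[-135, -42, 40], [0, 0, -0.08]]
    - [[-180, -56, 50], [0, 0, -0.1]]
    - [[-225, -71, 60], [0, 0, -0.117]]
    - [[-270, -85, 70], [0, 0, -0.117]]
    - [[-315, -99, 80], [0, 0, -0.117]]
    - [[-360, -113, 90], [0, 0, -0.117]]
    - [[-405, -127, 100], [0, 0, -0.117]]
    - [[-445, -140, 101], [0, 0, -0.117]]
  grip: 70
  force: 26

```text
time: 1.1
tool_pos: [586.9, 253.5, 127.9]
tcp_rot: [-179.9, -0.2, 164.3]
ft_force: [1.1, 1.0, 0.5]
finger_gap: 70.0
grip_force: 0.0
```

Run:
```python
from m import *
s=r.sense(); print(s['time'],s['tool_pos'],s['tcp_rot'],s['joint_pos'],s['ft_force'])
cur=(s['tool_pos'],s['tcp_rot'][2]); go(cur,((607.3,239.1,130),164.3)); go(cur,((607.3,239.1,14),164.3))
```

```text
1.1 [586.92055473 253.51901219 127.87607248] [-1.79885569e+02 -1.52976092e-01  1.64274727e+02] [ 1.87728518e+01  1.74589569e+01  8.47808093e+01 -7.83844236e-03
  7.79511198e+01 -5.55003795e+01] [1.13172796 0.98989536 0.50171177]
shift [-23.5  -8.4  -2.1] rot z -0.0004
shift [-23.5  -8.4 113.9] rot z -0.0004
```

>>> jog_arm:
  rows:
    - [[-12, -4, 10], [0, 0, 0]]
    - [[-23, -8, 30], [0, 0, 0]]
    - [[-23, -8, 45], [0, 0, 0]]
    - [[-23, -8, 50], [0, 0, 0]]
    - [[-23, -8, 50], [0, 0, 0]]
    - [[-23, -8, 50], [0, 0, 0]]

```text
time: 1.7
tool_pos: [606.2, 242.9, 80.9]
tcp_rot: [180.0, 0.0, 164.4]
ft_force: [-0.2, 0.7, 0.2]
finger_gap: 70.2
grip_force: 0.0
```

Run:
```python
from m import *
s=r.sense(); print(s['time'],s['tool_pos'],s['tcp_rot'],s['ft_force'])
cur=(s['tool_pos'],s['tcp_rot'][2]); go(cur,((607.3,239.1,14),164.3))
p,d,c=snap("top"); q,d2,c2=snap("scene")
cv2.imwrite("pics/g.png",np.hstack([cv2.resize(p[80:230,180:330],(400,400)),cv2.resize(q[120:270,200:350],(400,400))]))
```

```text
1.7 [606.21803035 242.89870452  80.87848608] [1.79980154e+02 1.41160767e-02 1.64386000e+02] [-0.20958909  0.68312551  0.22061966]
shift [-2.1 -3.4 66.9] rot z 0.0015
```

View pics/g.png

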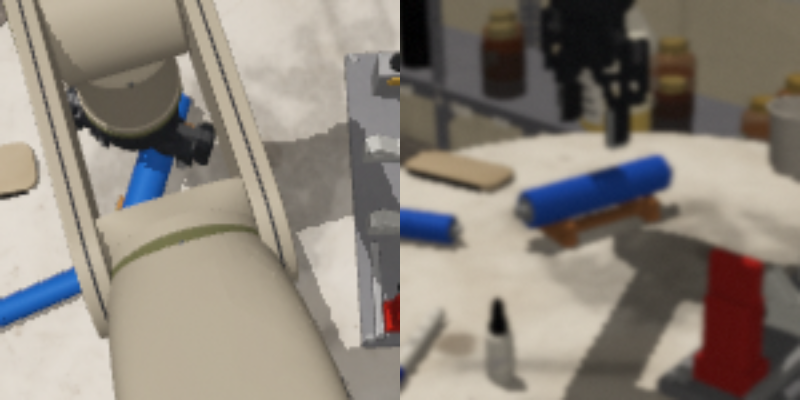

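The fingers stand open over the roller: at about (190,140) in the left crop and (600,100) in the right one. I go straight down.

>>> jog_arm:
  rows:
    - [[-1, -2, 15], [0, 0, 0]]
    - [[-2, -3.5, 32], [0, 0, 0]]
    - [[-2, -3.5, 50], [0, 0, 0]]
    - [[-2, -3.5, 61], [0, 0, 0]]
    - [[-2, -3.5, 66], [0, 0, 0]]
    - [[-2, -3.5, 67], [0, 0, 0]]
    - [[-2, -3.5, 67], [0, 0, 0]]
    - [[-2, -3.5, 67], [0, 0, 0]]

```text
time: 2.6
tool_pos: [608.4, 238.2, 14.3]
tcp_rot: [180.0, 0.1, 164.3]
ft_force: [0.3, -0.2, 0.1]
finger_gap: 70.1
grip_force: 0.0
```

>>> jog_arm:
  rows:
    - [[0, 0, 0], [0, 0, 0]]
    - [[0, 0, 0], [0, 0, 0]]
    - [[0, 0, 0], [0, 0, 0]]
    - [[0, 0, 0], [0, 0, 0]]
    - [[0, 0, 0], [0, 0, 0]]
    - [[0, 0, 0], [0, 0, 0]]
    - [[0, 0, 0], [0, 0, 0]]
  grip: 30
  force: 26

```text
time: 3.3
tool_pos: [608.1, 238.4, 13.8]
tcp_rot: [180.0, 0.0, 164.3]
ft_force: [0.2, 2.5, 4.3]
finger_gap: 35.1
grip_force: 27.3
```

>>> jog_arm:
  rows:
    - [[0, 0, -3], [0, 0, 0]]
    - [[0, 0, -10], [0, 0, 0]]
    - [[0, 0, -25], [0, 0, 0]]
    - [[0, 0, -45], [0, 0, 0]]
    - [[0, 0, -65], [0, 0, 0]]
    - [[0, 0, -85], [0, 0, 0]]
    - [[0, 0, -98], [0, 0, 0]]
    - [[0, 0, -100], [0, 0, 0]]
    - [[0, 0, -100], [0, 0, 0]]

```text
time: 4.2
tool_pos: [607.7, 237.9, 113.6]
tcp_rot: [180.0, 0.0, 164.3]
ft_force: [-0.4, -0.1, -4.5]
finger_gap: 35.3
grip_force: 26.8
```

Run:
```python
from m import *
s=r.sense(); print(s['time'],s['tool_pos'],s['tcp_rot'],s['ft_force'],s['wrist_torque'],s['finger_gap'],s['grip_force'])
cur=(s['tool_pos'],s['tcp_rot'][2]); go(cur,((586,-8.2,114),182.9))
```

```text
4.2 [607.70802308 237.91796808 113.56874089] [1.79989632e+02 2.36088264e-02 1.64306955e+02] [-0.41511823 -0.09215578 -4.51078552] [-0.05489973  0.00413179  0.04339549] 35.2680542214488 26.770494282245636
shift [ -45.7 -242.8   -0.4] rot z -0.3245
```

>>> jog_arm:
  rows:
    - [[-4, -15, 0], [0, 0, -0.02]]
    - [[-9, -45, 0], [0, 0, -0.06]]
    - [[-15, -80, 0], [0, 0, -0.11]]
    - [[-21, -115, 0], [0, 0, -0.16]]
    - [[-28, -150, 0], [0, 0, -0.21]]
    - [[-35, -185, 0], [0, 0, -0.26]]
    - [[-41, -215, 0], [0, 0, -0.3]]
    - [[-45, -235, 0], [0, 0, -0.32]]
    - [[-45.7, -242, 0], [0, 0, -0.3245]]
    - [[-45.7, -243, 0], [0, 0, -0.3245]]

```text
time: 5.2
tool_pos: [585.0, -9.0, 112.0]
tcp_rot: [180.0, -0.1, -177.2]
ft_force: [-0.5, -0.2, -5.5]
finger_gap: 35.3
grip_force: 26.9
```

>>> jog_arm:
  rows:
    - [[0, 0, 5], [0, 0, 0]]
    - [[0, 0, 15], [0, 0, 0]]
    - [[0, 0, 25], [0, 0, 0]]
    - [[0, 0, 30], [0, 0, 0]]
    - [[0, 0, 30], [0, 0, 0]]
    - [[0, 0, 30], [0, 0, 0]]

```text
time: 5.8
tool_pos: [585.8, -8.1, 83.0]
tcp_rot: [180.0, -0.0, -177.1]
ft_force: [0.1, 0.1, -2.4]
finger_gap: 35.1
grip_force: 26.9
```

Run:
```python
from m import *
s=r.sense(); print(s['time'],s['tool_pos'],s['tcp_rot'],s['ft_force'],s['wrist_torque'],s['finger_gap'],s['joint_pos'])
cur=(s['tool_pos'],s['tcp_rot'][2]); go(cur,((586,-8.2,44),182.9))
q,d,c=snap("scene"); p,d1,c1=snap("top")
h=cv2.cvtColor(q,cv2.COLOR_BGR2HSV); b=(abs(h[...,0].astype(int)-110)<14)&(h[...,1]>130)&(h[...,2]>40)
W=cloud(d,c); P=W[b]; P=P[(P[:,2]>60)&(abs(P[:,1])<80)&(P[:,0]>480)]; print(len(P),P.min(0),P.max(0))
u=np.array([np.cos(np.radians(2.9)),np.sin(np.radians(2.9))]); t=(P[:,:2]-[586,-8.2])@u; print('s',np.percentile(t,[0,1,99,100]))
L=np.polyfit(P[:,0],P[:,1],1); print('yaw',np.degrees(np.arctan(L[0])))
cv2.imwrite("pics/f.png",np.hstack([cv2.resize(p[80:230,260:410],(400,400)),cv2.resize(q[150:300,280:430],(400,400))]))
```

```text
5.8 [585.80818569  -8.0650822   83.04321957] [ 1.79994798e+02 -2.64142172e-02 -1.77078478e+02] [ 0.10686298  0.07853091 -2.36346803] [-0.00461599  0.05833502  0.03863797] 35.07441794298209 [-5.80308400e+00  1.20787412e+01  9.61009965e+01  1.19427678e-03
  7.18471599e+01 -9.87249774e+01]
shift [-0.2 -0.1 39. ] rot z 0.0004
509 [507.78414135 -53.20107424  89.46732495] [657.25629689  19.18524574 153.6725251 ]
s [-78.92091878 -77.07155056  63.56183372  70.94647801]
yaw 4.3489536357955325
```

View pics/f.png

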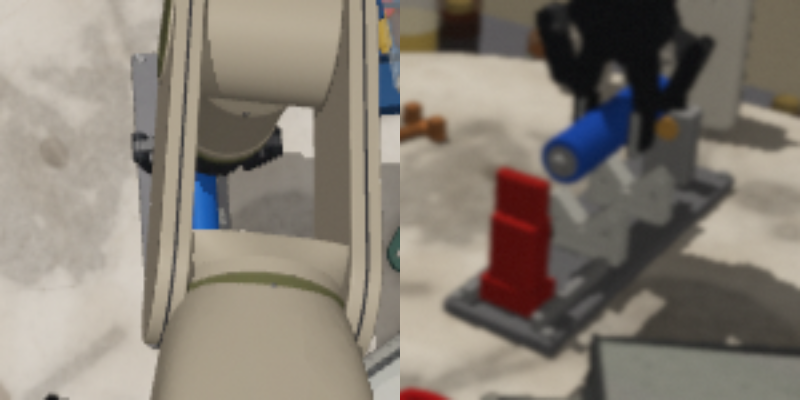

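The near journal at (567,163) lines up with the V notches at about (590,190) and (640,180). The roller is above the saddles, clear of tail and stop.

>>> jog_arm:
  rows:
    - [[0, 0, 8], [0, 0, 0]]
    - [[0, 0, 18], [0, 0, 0]]
    - [[0, 0, 27], [0, 0, 0]]
    - [[0, 0, 33], [0, 0, 0]]
    - [[0, 0, 35], [0, 0, 0]]
    - [[0, 0, 35.5], [0, 0, 0]]
    - [[0, 0, 36], [0, 0, 0]]
    - [[0, 0, 36], [0, 0, 0]]

```text
time: 6.7
tool_pos: [586.3, -8.4, 47.7]
tcp_rot: [-180.0, 0.0, -177.1]
ft_force: [-0.0, -0.7, -3.5]
finger_gap: 35.0
grip_force: 26.9
```

>>> jog_arm:
  rows:
    - [[0, 0, 0.5], [0, 0, 0]]
    - [[0, 0, 1], [0, 0, 0]]
    - [[0, 0, 1.5], [0, 0, 0]]
    - [[0, 0, 2], [0, 0, 0]]
    - [[0, 0, 2], [0, 0, 0]]

```text
time: 7.2
tool_pos: [585.8, -8.3, 45.2]
tcp_rot: [180.0, -0.0, -177.1]
ft_force: [0.3, -0.3, -5.1]
finger_gap: 35.2
grip_force: 26.9
```

>>> jog_arm:
  rows:
    - [[0, 0, 0.5], [0, 0, 0]]
    - [[0, 0, 1], [0, 0, 0]]
    - [[0, 0, 1.5], [0, 0, 0]]
    - [[0, 0, 2], [0, 0, 0]]
    - [[0, 0, 2], [0, 0, 0]]

```text
time: 7.7
tool_pos: [585.8, -8.3, 43.2]
tcp_rot: [180.0, -0.0, -177.1]
ft_force: [0.6, 0.1, -3.8]
finger_gap: 34.8
grip_force: 26.9
```

>>> jog_arm:
  rows:
    - [[0, 0, 0.4], [0, 0, 0]]
    - [[0, 0, 0.7], [0, 0, 0]]
    - [[0, 0, 1], [0, 0, 0]]
    - [[0, 0, 1], [0, 0, 0]]

```text
time: 8.1
tool_pos: [585.9, -8.3, 42.3]
tcp_rot: [-180.0, -0.0, -177.1]
ft_force: [0.1, 0.1, -4.2]
finger_gap: 35.3
grip_force: 26.9
```

>>> jog_arm:
  rows:
    - [[0, 0, 0.3], [0, 0, 0]]
    - [[0, 0, 0.6], [0, 0, 0]]
    - [[0, 0, 0.6], [0, 0, 0]]

```text
time: 8.4
tool_pos: [586.1, -8.4, 42.1]
tcp_rot: [-180.0, 0.0, -177.1]
ft_force: [-1.6, 0.1, -0.1]
finger_gap: 35.0
grip_force: 27.3
```

>>> jog_arm:
  rows:
    - [[0, 0, 0.3], [0, 0, 0]]
    - [[0, 0, 0.5], [0, 0, 0]]
    - [[0, 0, 0.5], [0, 0, 0]]

```text
time: 8.7
tool_pos: [586.1, -8.5, 42.0]
tcp_rot: [-180.0, 0.0, -177.1]
ft_force: [-4.8, 0.3, 4.8]
finger_gap: 35.1
grip_force: 27.8
```

>>> jog_arm:
  rows:
    - [[0.3, 0, 0.2], [0, 0, 0]]
    - [[0.5, 0, 0.4], [0, 0, 0]]
    - [[0.5, 0, 0.4], [0, 0, 0]]

```text
time: 9.0
tool_pos: [586.2, -8.4, 42.0]
tcp_rot: [-180.0, 0.1, -177.1]
ft_force: [-4.2, -0.1, 7.0]
finger_gap: 35.3
grip_force: 27.8
```

>>> jog_arm:
  rows:
    - [[0.2, 0, 0.3], [0, 0, 0]]
    - [[0.3, 0, 0.4], [0, 0, 0]]
    - [[0.3, 0, 0.4], [0, 0, 0]]

```text
time: 9.3
tool_pos: [586.2, -8.4, 41.9]
tcp_rot: [-180.0, 0.1, -177.1]
ft_force: [-4.0, -0.9, 8.1]
finger_gap: 35.4
grip_force: 28.0
```

>>> jog_arm:
  rows:
    - [[0.1, 0, 0.3], [0, 0, 0]]
    - [[0.2, 0, 0.5], [0, 0, 0]]
    - [[0.2, 0, 0.5], [0, 0, 0]]

```text
time: 9.6
tool_pos: [586.2, -8.4, 41.9]
tcp_rot: [-180.0, 0.1, -177.1]
ft_force: [-4.9, -0.3, 11.7]
finger_gap: 35.4
grip_force: 28.2
```

>>> jog_arm:
  rows:
    - [[0.1, 0, 0.2], [0, 0, 0]]
    - [[0.1, 0, 0.3], [0, 0, 0]]
    - [[0.1, 0, 0.3], [0, 0, 0]]

```text
time: 9.9
tool_pos: [586.2, -8.5, 41.9]
tcp_rot: [-180.0, 0.2, -177.1]
ft_force: [-5.8, 0.9, 13.7]
finger_gap: 34.8
grip_force: 28.3
```

>>> jog_arm:
  rows:
    - [[0, 0, 0.1], [0, 0, 0]]
    - [[0, 0, 0.1], [0, 0, 0]]
    - [[0, 0, 0.1], [0, 0, 0]]

```text
time: 10.2
tool_pos: [586.2, -8.5, 41.9]
tcp_rot: [-180.0, 0.2, -177.1]
ft_force: [-6.3, -0.8, 14.0]
finger_gap: 35.2
grip_force: 28.4
```

>>> jog_arm:
  rows:
    - [[0, 0, -0.4], [0, 0, 0]]
    - [[0, 0, -0.8], [0, 0, 0]]
    - [[0, 0, -1.3], [0, 0, 0]]
    - [[0, 0, -1.3], [0, 0, 0]]

```text
time: 10.6
tool_pos: [586.1, -8.5, 42.0]
tcp_rot: [-180.0, 0.2, -177.1]
ft_force: [0.8, -0.3, 5.7]
finger_gap: 35.3
grip_force: 27.6
```

>>> jog_arm:
  rows:
    - [[0, 0, 0], [0, 0, 0]]
    - [[0, 0, 0], [0, 0, 0]]
    - [[0, 0, 0], [0, 0, 0]]
    - [[0, 0, 0], [0, 0, 0]]
    - [[0, 0, 0], [0, 0, 0]]
  grip: 65

```text
time: 11.1
tool_pos: [584.6, -8.3, 40.5]
tcp_rot: [180.0, -0.0, -177.1]
ft_force: [0.0, -0.4, 0.5]
finger_gap: 65.0
grip_force: 0.0
```

>>> jog_arm:
  rows:
    - [[0, 0, -5], [0, 0, 0]]
    - [[0, 0, -20], [0, 0, 0]]
    - [[0, 0, -45], [0, 0, 0]]
    - [[0, 0, -75], [0, 0, 0]]
    - [[5, 0, -100], [0, 0, 0]]
    - [[25, 0, -110], [0, 0, 0]]
    - [[60, 0, -110], [0, 0, 0]]
    - [[100, 0, -110], [0, 0, 0]]
    - [[140, 0, -110], [0, 0, 0]]
    - [[165, 0, -110], [0, 0, 0]]

```text
time: 12.1
tool_pos: [418.1, -16.7, 151.7]
tcp_rot: [-180.0, 0.0, -177.1]
ft_force: [-0.3, -0.1, 0.5]
finger_gap: 64.6
grip_force: 0.0
```

>>> jog_arm:
  rows:
    - [[10, 0, 0], [0, 0, 0]]
    - [[10, 0, 0], [0, 0, 0]]
    - [[10, 0, 0], [0, 0, 0]]
    - [[10, 0, 0], [0, 0, 0]]
    - [[10, 0, 0], [0, 0, 0]]
    - [[10, 0, 0], [0, 0, 0]]
  grip: 0

```text
time: 12.7
tool_pos: [410.3, -17.2, 150.7]
tcp_rot: [180.0, -0.0, -177.1]
ft_force: [-0.7, -0.1, -0.5]
finger_gap: 0.5
grip_force: 0.0
```

Run:
```python
from m import *
s=r.sense(); print(s['time'],s['tool_pos'],s['tcp_rot'],s['ft_force'],s['finger_gap'],s['joint_pos'])
cur=(s['tool_pos'],s['tcp_rot'][2]); u=np.array([np.cos(np.radians(2.9)),np.sin(np.radians(2.9))])
g=np.array([586,-8.2])-176*u; go(cur,((*g,62),182.9))
q,d,c=snap("scene"); p,d1,c1=snap("top")
cv2.imwrite("pics/k.png",np.hstack([cv2.resize(p[80:280,240:440],(400,400)),cv2.resize(q[150:300,280:430],(400,400))]))
```

```text
12.7 [410.33020574 -17.19701276 150.73567894] [ 1.79993384e+02 -2.52619072e-02 -1.77085040e+02] [-0.74792992 -0.06919286 -0.54646629] 0.47834322561882386 [-9.56235909e+00 -2.04621854e+01  1.19564954e+02  1.01442508e-03
  8.09233259e+01 -1.02477478e+02]
shift [ 0.1  0.1 88.7] rot z 0.0003
```

View pics/k.png

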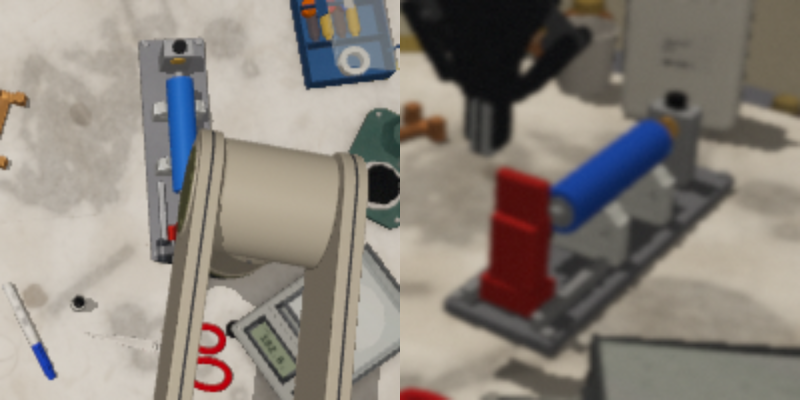

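The roller lies seated in both saddles, from (560,210) to (660,140). The shut fingers, at (487,130), are behind the tail. I descend behind it.

>>> jog_arm:
  rows:
    - [[0, 0, 10], [0, 0, 0]]
    - [[0, 0, 30], [0, 0, 0]]
    - [[0, 0, 55], [0, 0, 0]]
    - [[0, 0, 75], [0, 0, 0]]
    - [[0, 0, 86], [0, 0, 0]]
    - [[0, 0, 89], [0, 0, 0]]
    - [[0, 0, 89], [0, 0, 0]]
    - [[0, 0, 89], [0, 0, 0]]

```text
time: 13.6
tool_pos: [410.8, -17.4, 62.7]
tcp_rot: [-180.0, 0.1, -177.1]
ft_force: [1.1, 0.3, 0.4]
finger_gap: 0.0
grip_force: 0.0
```

>>> jog_arm:
  rows:
    - [[-2, 0, 0], [0, 0, 0]]
    - [[-5, 0, 0], [0, 0, 0]]
    - [[-8, 0, 0], [0, 0, 0]]
    - [[-11, 0, 0], [0, 0, 0]]
    - [[-13, 0, 0], [0, 0, 0]]
    - [[-14, 0, 0], [0, 0, 0]]
    - [[-14, 0, 0], [0, 0, 0]]

```text
time: 14.3
tool_pos: [424.1, -16.5, 61.7]
tcp_rot: [180.0, -0.0, -177.1]
ft_force: [-0.1, 0.6, -1.2]
finger_gap: 0.1
grip_force: 0.0
```

>>> jog_arm:
  rows:
    - [[-1, 0, 0], [0, 0, 0]]
    - [[-2, 0, 0], [0, 0, 0]]
    - [[-3, 0, 0], [0, 0, 0]]
    - [[-4, 0, 0], [0, 0, 0]]
    - [[-5, 0, 0], [0, 0, 0]]
    - [[-6, 0, 0], [0, 0, 0]]
    - [[-7, 0, 0], [0, 0, 0]]
    - [[-8, 0, 0], [0, 0, 0]]
    - [[-8, 0, 0], [0, 0, 0]]

```text
time: 15.2
tool_pos: [431.8, -16.1, 61.7]
tcp_rot: [180.0, -0.0, -177.1]
ft_force: [-1.3, -0.4, 1.6]
finger_gap: -0.3
grip_force: 1.0
```

>>> jog_arm:
  rows:
    - [[-1, 0, 0], [0, 0, 0]]
    - [[-2, 0, 0], [0, 0, 0]]
    - [[-3.5, 0, 0], [0, 0, 0]]
    - [[-5, 0, 0], [0, 0, 0]]
    - [[-6.5, 0, 0], [0, 0, 0]]
    - [[-8, 0, 0], [0, 0, 0]]
    - [[-9.5, 0, 0], [0, 0, 0]]
    - [[-11, 0, 0], [0, 0, 0]]
    - [[-12, 0, 0], [0, 0, 0]]

```text
time: 16.1
tool_pos: [444.0, -15.5, 61.7]
tcp_rot: [180.0, -0.0, -177.1]
ft_force: [-4.5, 0.6, 2.1]
finger_gap: 0.3
grip_force: 2.1
```

>>> jog_arm:
  rows:
    - [[-0.5, 0, 0], [0, 0, 0]]
    - [[-1, 0, 0], [0, 0, 0]]
    - [[-1.5, 0, 0], [0, 0, 0]]
    - [[-2, 0, 0], [0, 0, 0]]
    - [[-2.5, 0, 0], [0, 0, 0]]
    - [[-3, 0, 0], [0, 0, 0]]
    - [[-3.5, 0, 0], [0, 0, 0]]
    - [[-4, 0, 0], [0, 0, 0]]

```text
time: 16.9
tool_pos: [447.9, -15.3, 61.7]
tcp_rot: [180.0, -0.0, -177.1]
ft_force: [-4.6, 0.5, -0.1]
finger_gap: -0.1
grip_force: 2.1
```

>>> jog_arm:
  rows:
    - [[-0.5, 0, 0], [0, 0, 0]]
    - [[-1, 0, 0], [0, 0, 0]]
    - [[-1.5, 0, 0], [0, 0, 0]]
    - [[-2, 0, 0], [0, 0, 0]]
    - [[-2.5, 0, 0], [0, 0, 0]]
    - [[-3, 0, 0], [0, 0, 0]]
    - [[-3.5, 0, 0], [0, 0, 0]]
    - [[-4, 0, 0], [0, 0, 0]]

```text
time: 17.7
tool_pos: [451.3, -15.1, 61.7]
tcp_rot: [180.0, -0.1, -177.1]
ft_force: [-8.7, 0.7, 3.5]
finger_gap: 0.2
grip_force: 4.1
```

>>> jog_arm:
  rows:
    - [[-0.5, 0, 0], [0, 0, 0]]
    - [[-1, 0, 0], [0, 0, 0]]
    - [[-1.5, 0, 0], [0, 0, 0]]
    - [[-2, 0, 0], [0, 0, 0]]
    - [[-2.5, 0, 0], [0, 0, 0]]
    - [[-3, 0, 0], [0, 0, 0]]
    - [[-3.5, 0, 0], [0, 0, 0]]
    - [[-4, 0, 0], [0, 0, 0]]

```text
time: 18.5
tool_pos: [455.3, -14.9, 61.7]
tcp_rot: [180.0, -0.1, -177.1]
ft_force: [-7.7, 0.8, 2.5]
finger_gap: 0.2
grip_force: 4.2
```

>>> jog_arm:
  rows:
    - [[-0.4, 0, 0], [0, 0, 0]]
    - [[-0.8, 0, 0], [0, 0, 0]]
    - [[-1.2, 0, 0], [0, 0, 0]]
    - [[-1.6, 0, 0], [0, 0, 0]]
    - [[-2, 0, 0], [0, 0, 0]]

```text
time: 19.0
tool_pos: [457.3, -14.8, 61.7]
tcp_rot: [180.0, -0.1, -177.1]
ft_force: [-8.2, 0.8, 2.8]
finger_gap: 0.1
grip_force: 4.2
```

>>> jog_arm:
  rows:
    - [[-0.3, 0, 0], [0, 0, 0]]
    - [[-0.6, 0, 0], [0, 0, 0]]
    - [[-0.9, 0, 0], [0, 0, 0]]
    - [[-1.2, 0, 0], [0, 0, 0]]

```text
time: 19.4
tool_pos: [458.5, -14.7, 61.7]
tcp_rot: [180.0, -0.1, -177.1]
ft_force: [-9.4, 0.9, 3.9]
finger_gap: -0.1
grip_force: 4.2
```

>>> jog_arm:
  rows:
    - [[-0.3, 0, 0], [0, 0, 0]]
    - [[-0.6, 0, 0], [0, 0, 0]]
    - [[-0.9, 0, 0], [0, 0, 0]]
    - [[-1.2, 0, 0], [0, 0, 0]]

```text
time: 19.8
tool_pos: [459.7, -14.6, 61.7]
tcp_rot: [180.0, -0.1, -177.1]
ft_force: [-9.1, 0.6, 3.6]
finger_gap: 0.4
grip_force: 4.3
```

>>> jog_arm:
  rows:
    - [[-0.3, 0, 0], [0, 0, 0]]
    - [[-0.6, 0, 0], [0, 0, 0]]
    - [[-0.9, 0, 0], [0, 0, 0]]

```text
time: 20.1
tool_pos: [460.6, -14.6, 61.7]
tcp_rot: [180.0, -0.1, -177.1]
ft_force: [-8.8, -0.1, 3.1]
finger_gap: 0.5
grip_force: 4.3
```

>>> jog_arm:
  rows:
    - [[-0.3, 0, 0], [0, 0, 0]]
    - [[-0.6, 0, 0], [0, 0, 0]]
    - [[-0.9, 0, 0], [0, 0, 0]]

```text
time: 20.4
tool_pos: [461.5, -14.6, 61.7]
tcp_rot: [180.0, -0.1, -177.1]
ft_force: [-8.4, 0.6, 4.1]
finger_gap: -0.0
grip_force: 4.3
```

>>> jog_arm:
  rows:
    - [[-0.3, 0, 0], [0, 0, 0]]
    - [[-0.6, 0, 0], [0, 0, 0]]
    - [[-0.9, 0, 0], [0, 0, 0]]

```text
time: 20.7
tool_pos: [462.3, -14.5, 61.7]
tcp_rot: [180.0, -0.1, -177.1]
ft_force: [-9.8, 0.9, 4.2]
finger_gap: -0.2
grip_force: 4.3
```

>>> jog_arm:
  rows:
    - [[-0.3, 0, 0], [0, 0, 0]]
    - [[-0.6, 0, 0], [0, 0, 0]]
    - [[-0.9, 0, 0], [0, 0, 0]]

```text
time: 21.0
tool_pos: [463.2, -14.4, 61.7]
tcp_rot: [180.0, -0.1, -177.1]
ft_force: [-9.7, 0.8, 3.2]
finger_gap: -0.0
grip_force: 4.3
```

>>> jog_arm:
  rows:
    - [[-0.3, 0, 0], [0, 0, 0]]
    - [[-0.6, 0, 0], [0, 0, 0]]
    - [[-0.8, 0, 0], [0, 0, 0]]

```text
time: 21.3
tool_pos: [464.0, -14.4, 61.7]
tcp_rot: [180.0, -0.1, -177.1]
ft_force: [-8.5, 1.1, 3.4]
finger_gap: -0.1
grip_force: 4.4
```

>>> jog_arm:
  rows:
    - [[-0.3, 0, 0], [0, 0, 0]]
    - [[-0.6, 0, 0], [0, 0, 0]]
    - [[-0.8, 0, 0], [0, 0, 0]]

```text
time: 21.6
tool_pos: [464.8, -14.4, 61.7]
tcp_rot: [180.0, -0.1, -177.1]
ft_force: [-8.6, 0.7, 3.2]
finger_gap: 0.2
grip_force: 4.4
```

>>> jog_arm:
  rows:
    - [[-0.3, 0, 0], [0, 0, 0]]
    - [[-0.6, 0, 0], [0, 0, 0]]
    - [[-0.8, 0, 0], [0, 0, 0]]

```text
time: 21.9
tool_pos: [465.2, -14.4, 61.7]
tcp_rot: [180.0, -0.2, -177.1]
ft_force: [-11.5, 1.0, 6.5]
finger_gap: 0.1
grip_force: 6.2
```

>>> jog_arm:
  rows:
    - [[-0.3, 0, 0], [0, 0, 0]]
    - [[-0.6, 0, 0], [0, 0, 0]]
    - [[-0.8, 0, 0], [0, 0, 0]]

```text
time: 22.2
tool_pos: [465.2, -14.3, 61.7]
tcp_rot: [180.0, -0.3, -177.1]
ft_force: [-17.0, 0.8, 12.8]
finger_gap: 0.2
grip_force: 8.7
```

>>> jog_arm:
  rows:
    - [[-0.2, 0, 0], [0, 0, 0]]
    - [[-0.4, 0, 0], [0, 0, 0]]
    - [[-0.4, 0, 0], [0, 0, 0]]

```text
time: 22.5
tool_pos: [465.2, -14.3, 61.7]
tcp_rot: [180.0, -0.3, -177.1]
ft_force: [-18.8, 0.4, 12.6]
finger_gap: -0.4
grip_force: 9.5
```

>>> jog_arm:
  rows:
    - [[-0.2, 0, 0], [0, 0, 0]]
    - [[-0.2, 0, 0], [0, 0, 0]]
    - [[-0.2, 0, 0], [0, 0, 0]]

```text
time: 22.8
tool_pos: [465.2, -14.3, 61.7]
tcp_rot: [180.0, -0.3, -177.1]
ft_force: [-21.1, 0.4, 14.1]
finger_gap: 0.0
grip_force: 10.1
```

>>> jog_arm:
  rows:
    - [[-0.1, 0, 0], [0, 0, 0]]
    - [[-0.1, 0, 0], [0, 0, 0]]
    - [[-0.1, 0, 0], [0, 0, 0]]
    - [[-0.1, 0, 0], [0, 0, 0]]

```text
time: 23.2
tool_pos: [465.3, -14.3, 61.7]
tcp_rot: [180.0, -0.3, -177.1]
ft_force: [-21.3, 0.4, 14.6]
finger_gap: 0.2
grip_force: 10.4
```

>>> jog_arm:
  rows:
    - [[0.5, 0, 0], [0, 0, 0]]
    - [[1.5, 0, 0], [0, 0, 0]]
    - [[3, 0, 0], [0, 0, 0]]
    - [[6, 0, 0], [0, 0, 0]]
    - [[12, 0, 0], [0, 0, 0]]
    - [[20, 0, 0], [0, 0, 0]]
    - [[25, 0, 0], [0, 0, 0]]
    - [[25, 0, 0], [0, 0, 0]]

```text
time: 24.0
tool_pos: [442.2, -15.6, 61.7]
tcp_rot: [180.0, -0.0, -177.1]
ft_force: [0.1, -0.6, -0.0]
finger_gap: 0.0
grip_force: 0.0
```

>>> jog_arm:
  rows:
    - [[0, 0, -10], [0, 0, 0]]
    - [[0, 0, -35], [0, 0, 0]]
    - [[0, 0, -70], [0, 0, 0]]
    - [[0, 0, -100], [0, 0, 0]]
    - [[0, 0, -110], [0, 0, 0]]
    - [[0, 0, -110], [0, 0, 0]]
    - [[0, 0, -110], [0, 0, 0]]

```text
time: 24.7
tool_pos: [442.5, -15.5, 170.9]
tcp_rot: [180.0, -0.1, -177.1]
ft_force: [-0.1, -0.4, -0.6]
finger_gap: 0.3
grip_force: 0.0
```

Run:
```python
from m import *
s=r.sense(); print(s['time'],s['tool_pos'],s['ft_force'])
q,d,c=snap("scene"); p,d1,c1=snap("top")
cv2.imwrite("pics/z.png",np.hstack([cv2.resize(p[80:280,240:440],(400,400)),cv2.resize(q[150:300,280:430],(400,400))]))
```

```text
24.7 [442.52834492 -15.52341932 170.85986125] [-0.10065095 -0.41896393 -0.55613007]
```

View pics/z.png

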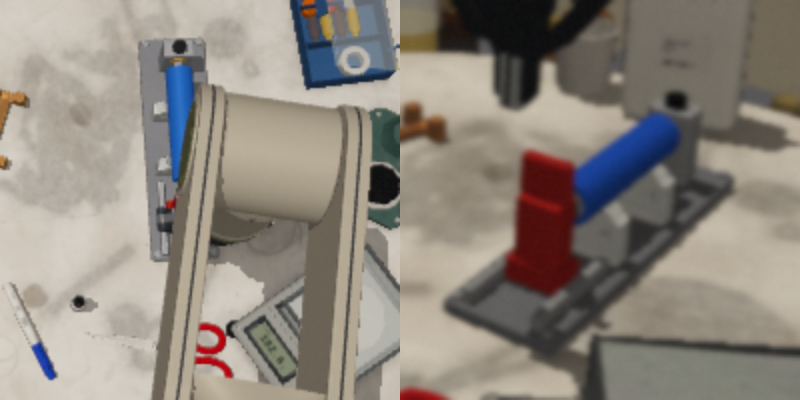

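The roller, from (580,200) to (675,130), sits between the tail's pad and the stop. The gripper is clear of everything.

```bash
python3 -c "
from bench import r
print(r.hand_in())"
```

```text
the job is handed in; nothing more can be done
None
```

The roller was seated with about 14 N at the wrist, released, then driven against the end stop with a final 21 N push on the tail (my estimate: 13–17 N of pinch after friction); I left it clamped and handed the job in at about 25 s, with no verdict returned.

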